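# Return the scanned vial to the sample rack

### The arm

A 6-joint arm with a two-finger parallel gripper is mounted at the origin on the work surface. World frame = base frame: x ahead of the robot, y to its left, z up, the work surface at z = 0. Lengths are in m, angles in rad, forces in N, time in s.
With the tool pointing down it reaches from about 0.25 to 0.725 m from the base axis. Payload 4 kg.
Tool frame: the origin (TCP) lies midway between the tips of the shut fingers; the grasp point (between the pads) lies 19 mm behind it; z points along the fingers, y is the line along which they close (so a half turn about z gives the same grasp; the last joint's range is limited). The gripper opens to 85 mm and grips with 20 to 120 N. Pads are 22 mm wide; open, the fingers measure 114 mm over their backs; the gripper's body (76 mm by 85 mm) begins 54 mm behind the grasp point. The pads swing forward as they close: fully open they stand 13 mm farther back than shut.
Start: joints at [1.137, 0.241, 0.005, 1.335, 0, 1.571], TCP at [0.21, 0.454, 0.231] pointing down, gripper open.
Joint ranges: [-2.72, 2.72], [-1.05, 1.87], [-1.09, 1.28], [-1.99, 2.15], [-1.42, 1.44], [-3.14, 3.14]. Speed limits (rad/s): [2.79, 2.79, 3.14, 3.14, 3.14, 3.14].

### API

Orientations are given as a rotation vector (axis times angle).
In Python, from rig import bot gives the robot as it stands. Calls block until the motion is done:
- bot.goto(position, orientation): joint-space move of the TCP to a pose.
- bot.line_to(position, rotation=None, feed=0.15): straight line of the TCP; rotation=None keeps the orientation; feed is the mean speed in m/s.
- bot.move_j(angles): joint-space move.
- bot.grip(opening, f_grip=None): finger opening in m; f_grip is the grip in N (None keeps the last); returns when the fingers have stopped.
- bot.hold(seconds).
- bot.solve_ik(position, orientation): joint angles nearest the present ones, or None.
- bot.get_image(name): name is "side" or "top"; returns (picture, depth): 400x640x3 uint8, red, green, blue; 400x640 float32, m along the optical axis (not along the pixel's ray), 0 where there is no reading.
- bot.calibration(name): a dict with "mtx" (3x3 intrinsics, pixels), "k1" (the pictures are not rectified: a ray, as slopes to the right and down, at radius r is drawn at 1 + k1 r^2 times it, then the intrinsics apply), "R" (3x3) and "t" (3): a world point X has camera coordinates R X + t. Camera axes: x right, y down, z forward; pixel columns grow to the right and rows downward; lengths in m; the calibration is good to about 2 mm. A picture is of the moment at which its call begins. calibration takes no time and is no camera call.
A pose or a line that the arm cannot do raises bot.MotionError and nothing moves.
- bot.job_done(): hands the job in; it is judged then, once.
Readings, each from a call of its own:
- bot.get_clock(): time.
- bot.get_joints(): joint angles.
- bot.get_qd(): joint speeds.
- bot.get_effort(): joint torques, N m.
- bot.get_ee_pos(): TCP position.
- bot.get_eef_rot(): TCP orientation.
- bot.get_contact_force(): force on the tool from outside, world axes, zero at the start.
- bot.get_moment(): the same for the moment, N m.
- bot.get_grip_width(): finger opening in m.
- bot.get_finger_force(): force on a finger pad.
Only numpy, scipy, OpenCV 4.12 (cv2) and the standard library are available. Lean on these libraries where they do the work, as an engineer would, in place of code of your own. Each camera call takes 0.05 s, during which the arm holds its last target. There are 200 camera calls.

### The job

The taller of the two flux-sample vials standing in the two-hole scan block has been scanned. Lift it out and set it upright in the one empty hole of the three-hole rack, lowered right down to the bottom of the hole rather than dropped, and let go. Leave the short vial standing in its hole of the scan block.

Things in the scene. Friction and masses are not known exactly. Their poses are not given: they have to be found in the camera images.
- tall_vial: The tall sample vial: an amber glass cylinder with a white screw cap and a paper band, 28 mm in diameter (cap included) and 105 mm high, about 85 g. Origin: centre of its flat underside; z runs up to the cap. It starts upright in one of the two holes (either one) of the grey scan block, a fixed block 80 mm wide, 154 mm long and 55 mm high with two holes 80 mm apart; its underside is 10 mm above the table and 60 mm of it stands above the block's top.
- short_vial: The short vial in the other hole of the scan block: the same make and diameter (28 mm), but 65 mm high, so that only 20 mm stands above the block. Origin: centre of its underside. Three more short vials like it stand about: two in the rack, one on the table.
- free_hole: The empty hole of the rack. Origin: centre of the hole's floor, 10 mm above the table and 45 mm below the rack's top; the hole's axis is vertical. A thin black rubber disc marks the floor. Bore 40 mm in diameter, widening over the top 6 mm to a 52 mm mouth.
- rack: The rack: a fixed grey plastic block, 80 mm wide (its x), 234 mm long (its y) and 55 mm high, with three equal holes in a row along its y, 80 mm apart, the middle one at its centre. Two hold short vials (20 mm of each stands above the rack), any one is empty. Origin: centre of its underside on the table.
Things that resemble listed ones, but are neither listed nor needed, are in the scene too. What is shaped like the tall_vial but brown is not meant.

How it is judged:
On the way:
1. the tall vial is lifted clear out of the scan block by the fingers (height (world z) of tall_vial above 0.06 m and contact force between tall_vial and the fingers above 0.5 N), for 0.1 s.
At the end, for the whole second after the job is handed in: The tall vial is released and at rest in the rack's empty hole: underside within 8 mm of the floor's height and 12 mm of its centre, tilted under 0.2 rad. The short vial is still in its scan-block hole, moved under 20 mm, tilted under 0.2 rad (horizontal distance between tall_vial and free_hole below 0.012 m and z of tall_vial in the frame of free_hole between -0.008 and 0.008 m and angle between each of tall_vial, short_vial's own z axis and vertical below 0.2 rad and linear speed of tall_vial below 0.03 m/s and distance of short_vial from where it was at the start of the episode below 0.02 m); the robot touches nothing.
It fails at once if the tall vial is dropped: it falls free of the fingers faster than 0.6 m/s (a drop of about 20 mm) (linear speed of tall_vial above 0.6 m/s and contact force between tall_vial and the fingers below 0.1 N).
It also fails if it takes over 38 s, if anything falls off the work surface, if the arm or the gripper's body presses on something with over 40 N, if the wrist force passes 120 N, or if a joint passes its speed limit or range.

## Working session

There is one attempt and no reset: what is moved stays moved. The work goes in short steps, each a Python script; the robot and the scene stay as the last script left them, time stands still between calls to the robot, and variables do not carry over. Pictures are saved under pics/ and viewed, at most 10 in all, crops included, and the job is handed in when it is done.

```bash
mkdir -p pics; cat > h.py <<'E'
import numpy as np, cv2
from rig import bot
def cloud(name):
    im,d=bot.get_image(name); c=bot.calibration(name)
    K=np.array(c["mtx"]);k=c["k1"];R=np.array(c["R"]);t=np.array(c["t"])
    v,u=np.mgrid[0:400,0:640].astype(float)
    D=np.array([k,0,0,0,0.])
    p=cv2.undistortPoints(np.stack([u.ravel(),v.ravel()],1)[:,None],K,D)[:,0].reshape(400,640,2)
    P=np.dstack([p*d[...,None],d])
    W=(P-t)@R
    W[d==0]=np.nan
    return im,W
def save(n,im): cv2.imwrite("pics/"+n,cv2.cvtColor(im,cv2.COLOR_RGB2BGR))
E
python3 - <<'E'
from h import *
for n in("top","side"):
    im,W=cloud(n); save(n+"1.png",im); np.savez("/tmp/"+n,im=im,W=W)
    c=bot.calibration(n); print(n,-np.array(c["R"]).T@c["t"], np.array(c["R"])[2])
print(bot.get_clock(),bot.get_eef_rot())
E
```

```text
top [ 0.38876149 -0.03772186  1.05765868] [ 0.18005893  0.00592746 -0.98363796]
side [ 0.33812999 -0.74847351  0.595999  ] [ 0.26287178  0.77363342 -0.57653252]
0.1 [-6.76035307e-01 -3.06756055e+00  2.91745497e-03]
```

View pics/top1.png

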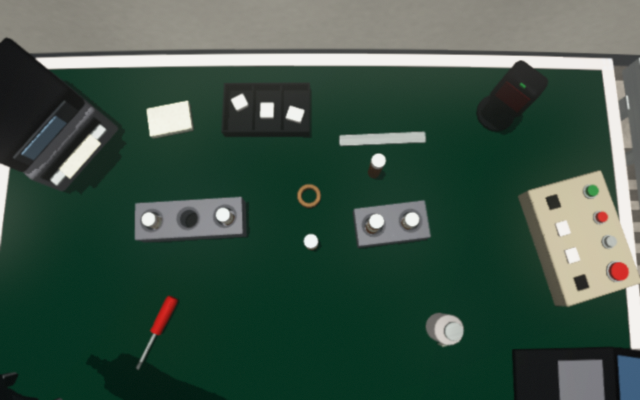

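View pics/side1.png

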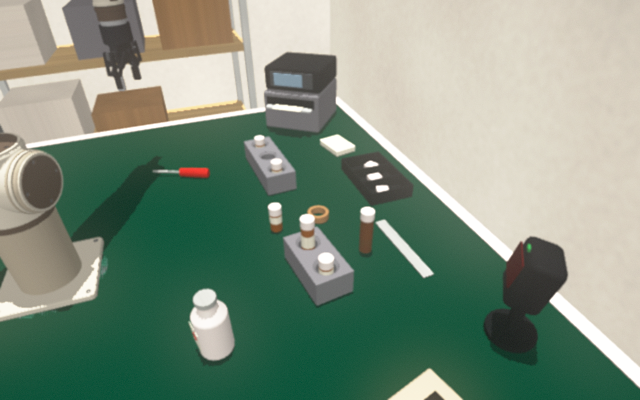

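The top view shows the rack at about (190,219) with its middle hole (188,218) empty. The scan block is at (392,223), with the tall vial at (376,222) and the short one at (412,219). The brown lookalike stands apart at (378,161). Next I'll measure these.

```bash
python3 - <<'E'
from h import *
T=np.load("/tmp/top.npz");S=np.load("/tmp/side.npz")
def comp(A,x0,x1,y0,y1,z0,z1):
    W=A["W"]; m=(W[...,0]>x0)&(W[...,0]<x1)&(W[...,1]>y0)&(W[...,1]<y1)&(W[...,2]>z0)&(W[...,2]<z1); return W[m]
W=T["W"]
for n,u,v in[("hole",188,218),("tall",376,222),("short",412,219),("rackA",149,219),("rackB",223,215),("decoy",378,161),("loose",311,241),("rtop",168,220),("stop",395,222)]: print(n,W[v,u].round(4))
for nm,(u0,u1,v0,v1) in dict(rack=(130,250,190,245),scan=(350,435,195,250)).items():
    w=W[v0:v1,u0:u1].reshape(-1,3); w=w[(w[:,2]>.048)&(w[:,2]<.062)]
    (c,s,a)=cv2.minAreaRect(w[:,:2].astype(np.float32)); print(nm,c,s,a,np.median(w[:,2]))
for nm,u,v in[("tall",376,222),("short",412,219),("rackA",149,219),("rackB",223,215)]:
    p=W[v,u]
    for k,A in(("top",T),("side",S)):
        w=comp(A,p[0]-.03,p[0]+.03,p[1]-.03,p[1]+.03,p[2]-.006,p[2]+.006)
        if len(w)>5:
            print(nm,k,len(w),cv2.minEnclosingCircle(w[:,:2].astype(np.float32)),w.mean(0).round(4))
w=W[205:232,173:204].reshape(-1,3);w=w[w[:,2]<.02];print("floor",len(w),w.mean(0))
E
```

```text
hole [0.5458 0.2711 0.0119]
tall [ 0.5234 -0.14    0.1172]
short [ 0.5359 -0.2204  0.0758]
rackA [0.5333 0.3354 0.0778]
rackB [0.5432 0.1782 0.0739]
decoy [ 0.6536 -0.1477  0.1045]
loose [ 0.4899 -0.0083  0.0666]
rtop [0.5347 0.3019 0.0553]
stop [ 0.5328 -0.188   0.0521]
rack (0.5391265749931335, 0.2589339017868042) (0.08148729801177979, 0.2352997064590454) 3.785853385925293 0.05479869150847883
scan (0.5311456322669983, -0.18019655346870422) (0.0809076726436615, 0.15326546132564545) 7.298888683319092 0.05509894919449048
tall top 157 ((0.5258103013038635, -0.14102497696876526), 0.014246707782149315) [ 0.526  -0.141   0.1159]
tall side 123 ((0.5247856378555298, -0.14121584594249725), 0.014870706014335155) [ 0.5247 -0.1429  0.1155]
short top 145 ((0.5362415313720703, -0.22051860392093658), 0.01469404436647892) [ 0.536  -0.2201  0.0759]
short side 151 ((0.5348235964775085, -0.2205563634634018), 0.015071937814354897) [ 0.5342 -0.2224  0.0755]
rackA top 135 ((0.5334889888763428, 0.3388656973838806), 0.014875343069434166) [0.5336 0.3381 0.0756]
rackA side 47 ((0.5349031686782837, 0.3382149338722229), 0.015585215762257576) [0.5334 0.3355 0.0753]
rackB top 151 ((0.5446957945823669, 0.17983150482177734), 0.015078660100698471) [0.5438 0.1788 0.0752]
rackB side 69 ((0.5430678725242615, 0.17767034471035004), 0.014927815645933151) [0.5427 0.1747 0.0745]
floor 175 [0.54230159 0.26472264 0.01172988]
```

```bash
cat >> h.py <<'E'
from scipy.spatial.transform import Rotation as Ro
def rv(a):
    y=np.array([np.cos(a),np.sin(a),0]);z=np.array([0,0,-1.]);return Ro.from_matrix(np.stack([np.cross(y,z),y,z],1)).as_rotvec()
TALL=np.array([.5255,-.141]); HOLE=np.array([.539,.2587]); AS,AR=np.radians(7.5),np.radians(4.)
E
python3 - <<'E'
from h import *
for s in(0,np.pi):
    for p,a in((TALL,AS),(HOLE,AR)):
        for z in(.26,.068): print(s,z,bot.solve_ik([*p,z],rv(a+s)))
bot.grip(.075,40)
bot.goto([*TALL,.24],rv(AS))
im,W=cloud("side"); save("s2.png",im[120:360,150:470]); print(bot.get_clock(),bot.get_ee_pos(),bot.get_contact_force(),bot.get_joints())
E
```

```text
0 0.26 [-0.26214149  0.31982951  0.18654476  1.43751158  0.          1.17775514]
0 0.068 [-0.26214149  0.45069046 -0.14152573  0.97858013  0.          1.17775514]
0 0.26 [0.44748982 0.43324011 0.35267727 1.49023348 0.         1.94847297]
0 0.068 [0.44748982 0.5443729  0.01778945 1.04421289 0.         1.94847297]
3.141592653589793 0.26 [-2.62141490e-01  3.19829507e-01  1.86544764e-01  1.43751158e+00
 -4.44089210e-16 -1.96383751e+00]
3.141592653589793 0.068 [-2.62141490e-01  4.50690464e-01 -1.41525733e-01  9.78580130e-01
 -4.44089210e-16 -1.96383751e+00]
3.141592653589793 0.26 [ 0.44748982  0.43324011  0.35267727  1.49023348  0.         -1.19311968]
3.141592653589793 0.068 [ 0.44748982  0.5443729   0.01778945  1.04421289  0.         -1.19311968]
2.8083 [ 0.52568177 -0.14000732  0.24001406] [ 0.54074291  0.5662817  -0.16807866] [-2.60409784e-01  3.25351005e-01  1.42749454e-01  1.38823886e+00
  2.10261622e-04  1.17779671e+00]
```

View pics/s2.png

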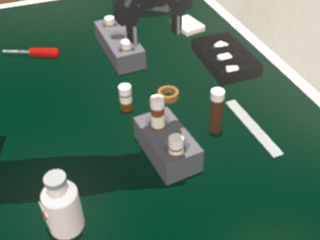

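The fingers straddle the tall vial from above (crop about (155,20), vial cap at (157,100)), and nothing has been disturbed. I'll lower, grip and lift a little.

```bash
python3 - <<'E'
from h import *
bot.line_to([*TALL,.070],feed=.12)
print(bot.get_ee_pos(),bot.get_contact_force())
bot.grip(.02,40); bot.hold(.2)
print("grip",bot.get_grip_width(),bot.get_finger_force(),bot.get_ee_pos(),bot.get_contact_force())
bot.line_to([*TALL,.09],feed=.06)
print(bot.get_ee_pos(),bot.get_contact_force(),bot.get_grip_width(),bot.get_clock())
bot.line_to([*TALL,.25],feed=.15)
print(bot.get_ee_pos(),bot.get_contact_force(),bot.get_grip_width(),bot.get_finger_force(),bot.get_clock())
im,W=cloud("side"); save("s3.png",im[80:360,150:470]); np.savez("/tmp/s3",im=im,W=W)
E
```

```text
[ 0.52615407 -0.14118325  0.07078367] [ 0.11174217 -0.07814507  0.18163487]
grip 0.027432679926527922 39.42411124706268 [ 0.52566991 -0.14108489  0.07037259] [-0.65488906  0.74193488  5.75845523]
[ 0.5258001  -0.14107525  0.09037818] [ 0.21075036  0.05095395 -0.865312  ] 0.02685550606259104 5.55
[ 0.52491129 -0.14082895  0.24888773] [-0.60889871 -0.02788884 -1.38985862] 0.026899459889722383 39.301069378852844 6.7667
```

View pics/s3.png

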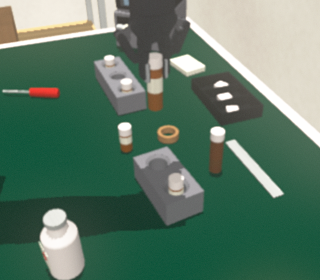

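The vial hangs upright in the fingers (crop (155,85)), and the short vial is still standing at (177,183). Moving above the hole and measuring the held vial there.

```bash
python3 - <<'E'
from h import *
bot.goto([*HOLE,.25],rv(AR)); bot.hold(.3)
bot.line_to([*HOLE,.135],feed=.12); bot.hold(.2)
e=bot.get_ee_pos();print(e,bot.get_contact_force(),bot.get_grip_width(),bot.get_clock())
im,W=cloud("side"); save("s4.png",cv2.resize(im[80:240,190:350],None,fx=3,fy=3)); np.savez("/tmp/s4",im=im,W=W)
m=(abs(W[...,0]-e[0])<.03)&(abs(W[...,1]-e[1])<.03)&(W[...,2]>.06)&(W[...,2]<.125)
w=W[m];print(len(w),w.min(0),w.max(0))
for z in(.075,.085,.095,.105,.115):
    q=w[abs(w[:,2]-z)<.006]
    if len(q)>8:
        A=np.c_[2*q[:,:2],np.ones(len(q))]; 
        from scipy.optimize import least_squares
        r=least_squares(lambda c:np.hypot(q[:,0]-c[0],q[:,1]-c[1])-.0138,e[:2],loss="soft_l1",f_scale=.001);print(z,len(q),r.x)
E
```

```text
[0.53948453 0.25893312 0.13590279] [ 0.07735701 -0.72510242  0.02693227] 0.02698057879335778 9.9083
155 [0.52534642 0.24210494 0.07715266] [0.55301674 0.26468334 0.12497795]
0.075 12 [0.53962078 0.26001709]
0.085 40 [0.53921847 0.26001734]
0.095 36 [0.53932592 0.26069266]
0.105 37 [0.54018154 0.25951384]
0.115 39 [0.54019937 0.25962409]
```

View pics/s4.png

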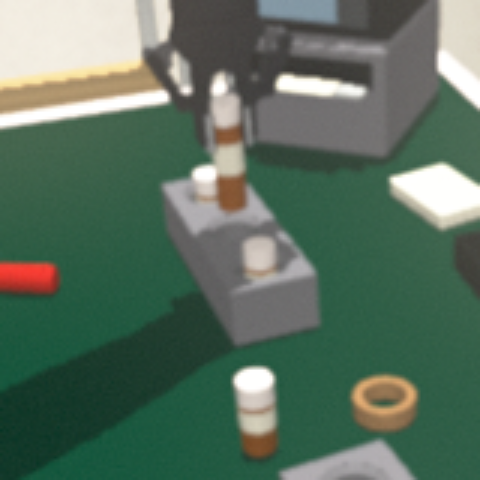

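The vial is upright over the middle hole (crop (231,205)), with its axis within about 1.5 mm of the hole's centre and its bottom at about 0.076. I'll lower it in steps while watching the contact force.

```bash
python3 - <<'E'
from h import *
bot.line_to([*HOLE,.08],feed=.06); bot.hold(.2)
f0=np.array(bot.get_contact_force());print(f0,bot.get_ee_pos())
z=.08
while z>.066:
    z-=.001; bot.line_to([*HOLE,z],feed=.02); bot.hold(.1)
    f=np.array(bot.get_contact_force())-f0
    print(round(z,4),f.round(2),bot.get_ee_pos()[2])
    if f[2]>4: break
    if np.hypot(f[0],f[1])>8: print("side");break
print(bot.get_clock(),bot.get_grip_width())
im,W=cloud("side"); e=bot.get_ee_pos(); save("s5.png",cv2.resize(im[80:240,190:350],None,fx=3,fy=3))
E
```

```text
[ 0.41441135  0.11677823 -0.13402995] [0.53931557 0.25885398 0.08049744]
0.079 [-1.84  0.56 -0.42] 0.07898595599015415
0.078 [-0.07 -0.72 -0.79] 0.07793464523431162
0.077 [ 0.13  0.53 -1.34] 0.07697768900186268
0.076 [-0.31 -0.23 -0.22] 0.07597180887616731
0.075 [-1.15 -0.14 -1.25] 0.07498447344591183
0.074 [-0.15  0.21 -0.23] 0.07398961912130742
0.073 [-0.67  0.65 -0.87] 0.07299944530771554
0.072 [-0.87 -0.3  -1.21] 0.07199662899827558
0.071 [-0.44 -0.54 -0.11] 0.07097514780756378
0.07 [-0.22 -0.88  2.77] 0.07041572936893326
0.069 [-2.69 -1.88  8.08] 0.07037932721636692
15.075 0.0270108564716837
```

View pics/s5.png

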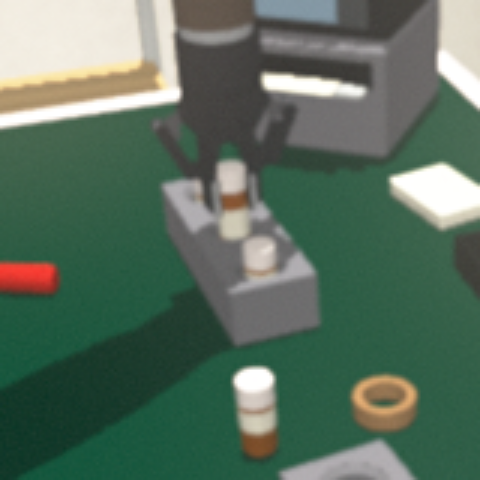

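The vial stands in the hole (crop (232,200)). It touched the floor at TCP z 0.0704, the same height at which I grasped it. Releasing and retreating.

```bash
python3 - <<'E'
from h import *
bot.grip(.07); bot.hold(.3)
bot.line_to([*HOLE,.25],feed=.12); bot.hold(.3)
im,W=cloud("side"); save("s6.png",cv2.resize(im[80:320,190:390],None,fx=2.4,fy=2.4))
print(bot.get_clock(),bot.get_contact_force())
w=W[(abs(W[...,0]-.539)<.025)&(abs(W[...,1]-.259)<.025)&(W[...,2]>.06)&(W[...,2]<.13)]
c=w[w[:,2]>.109]; print(c.mean(0),np.percentile(w[:,2],95),cv2.minEnclosingCircle(c[:,:2].astype(np.float32)))
E
```

```text
17.9167 [ 0.37202201 -0.19431253  0.82122511]
[0.53891139 0.25503538 0.11445287] 0.11655314091673291 ((0.5398098230361938, 0.25936028361320496), 0.01640685461461544)
```

View pics/s6.png

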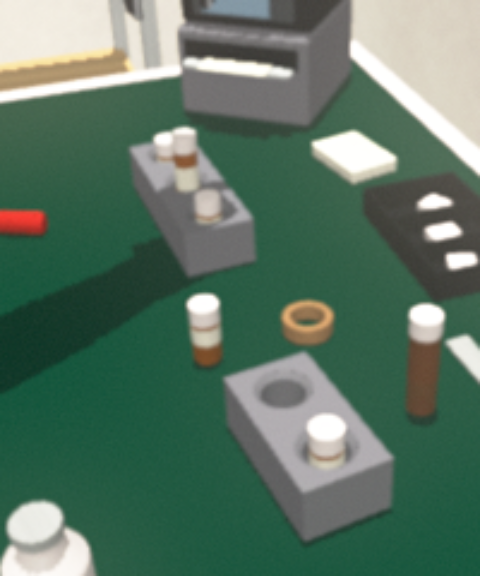

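The tall vial stands upright and free in the rack's middle hole (185,160), and the short vial is still in the scan block (326,440). Handing in.

```bash
python3 -c "
from rig import bot
print(bot.job_done())"
```

```text
the job is handed in; nothing more can be done
None
```

The tall vial is upright and released on the floor of the rack's empty middle hole, the short vial is still standing in the scan block, and the job was handed in at about 18 s (no verdict was returned).

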